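# Open the two-stage latch of the hut chest

### The job

Open the galvanised chest on the bench: slide the latch's safety tab to the left as far as it will go, feeling for its stop and never forcing it, then lift the latch's lever right up, to about 60 degrees or more, with the lid still down. Then raise the lid by its handle to about 60 degrees or more, let go so that it stands open by itself, and leave everything else on the bench where it is.

Things in the scene. Friction and masses are not known exactly. Their poses are not given: they have to be found in the camera images.
- chest: Fixed galvanised sheet-steel chest 200 deep (x) x 340 wide (y), 120 high with its lid on. Origin: centre of the underside. Its x axis points from the latched front to the hinged back, y to the left seen from the front, z up; the front face is at x = -100. All the axes and offsets told below are the chest's, in mm.
- tab_thumb (a point): Safety tab on the front of the latch: an upright steel thumb block 10 wide (y), 18 high, standing 14 out from its slide plate; this point is its centre, 24 below the latch's pivot. It slides along y inside the latch, needs 3 to 4 N to move, stays where it is left and moves with the latch.
- tab: The safety tab as a part (its origin is 13 behind tab_thumb). Locked, its hidden foot sits behind a bridge on the chest and the latch cannot swing. Pushed towards +y it comes free in the last 2 before a solid stop; that stop lies 4 to 26 from where the tab starts, differs from chest to chest and is hidden behind the plate: feel for it. Forced with over 12 N at foot, stop or tooth, the latch is bent.
- latch_lever (a point): Grip of the latch's lift lever: a round steel bar along y, 10 thick and 58 long, that stands 55 out from the lid's front edge just left of the latch plate (82 wide, on the chest's middle). This point is the middle of the bar: 50 in front of, 4 above and 68 to the left (+y) of the latch pivot when the latch is shut. It is lifted; a tooth on the plate holds the lid shut until then.
- latch_pivot (a point): Middle of the latch's hinge axis, along y, at the lid's front top edge: 8 in front of the chest's front face and 112 above the bench with the lid shut. As the lever goes up and back, the plate below swings out towards -x.
- latch (a joint): Angle of the latch on the lid, rad: 0 = shut, lever level; grows as the lever is lifted; limit 1.4. While still caught by the tab it has only about 0.07 of play. It is stiff (2 to 3 N at the lever) and stays where it is left.
- lid_handle (a point): Middle of the straight bar of the lid's bow handle: round bar 10 thick, 88 long, along y, 32 above the lid's top, 70 behind its front edge, 134.5 in front of and 55 above the hinge axis when shut.
- lid_hinge (a point): Middle of the lid's hinge axis, along y, at the chest's back, 97 above the bench.
- lid (a joint): Angle of the lid, rad: 0 = shut, grows as the front rises, limit 1.4. The hinge is stiff: it takes 6 to 10 N at the handle to raise and stays where it is left.
- mug: Bystander: red enamel mug, 84 across, 82 high, upright; origin under its middle.
- carabiner: Bystander: brass carabiner, 106 x 64 x 10, lying flat near a front corner of the chest; origin under its middle.
- wax_tin: Bystander: round steel tin, 86 across, 24 high, near a front corner of the chest; origin under its middle.
- boot_brush: Bystander: wooden boot brush 190 long lying beside the chest; origin under its middle.
- ice_grip: Bystander: slip-on steel ice grip, 180 x 95, 21 high, spikes up; origin under its middle.
- boot_jack: Bystander: birch boot jack about 250 x 100, 50 high; origin under its middle.

How it is judged (in metres and radians):
On the way:
1. the latch lever has been lifted past 52 degrees while the lid is still down (value of joint latch above 0.9 rad and value of joint lid below 0.12 rad), for 0.2 s.
At the end, for the whole second after the job is handed in: the lid stands open at more than 0.9 rad (52 degrees), at rest (value of joint lid above 0.9 rad and velocity of joint lid between -0.05 and 0.05 rad/s); the robot touches nothing.
It fails at once if the tab, latch or lid is forced: more than 12 N between the latch with its tab and the catch on the chest (contact force between latch and chest above 12 N).
It fails at once if a bystander is moved by more than 30 mm (distance of any of mug, carabiner, wax_tin, boot_brush, ice_grip, boot_jack from where it was at the start of the episode above 0.03 m).
It also fails if it takes over 67 s, if anything falls off the work surface, if the arm or the gripper's body presses on something with over 40 N, if the wrist force passes 120 N, or if a joint passes its speed limit or range.

### The arm

A 6-joint arm with a two-finger parallel gripper is mounted at the origin on the work surface. World frame = base frame: x ahead of the robot, y to its left, z up, the work surface at z = 0. Lengths are in m, angles in degrees, forces in N, time in s.
With the tool pointing down it reaches from about 0.425 to 1.125 m from the base axis. Payload 14.9 kg.
Tool frame: the origin (TCP) lies midway between the tips of the shut fingers; the grasp point (between the pads) lies 19 mm behind it (manip.hold_point_z is the distance from the TCP to the grasp point, in m); z points along the fingers, y is the direction in which the jaws open and shut (so a half turn about z gives the same grasp; the last joint's range is limited). The gripper opens to 91 mm and grips with 3 to 60 N. Pads are 32 mm wide; open, the fingers measure 118 mm over their backs; the gripper's body (76 mm by 178 mm) begins 60 mm behind the grasp point.
Start: joints at [66.904, 21.709, 99.362, -0, 58.929, -1.908], TCP at [0.253, 0.653, 0.214] pointing down, gripper open.
Joint ranges: [-158.91, 158.91], [-42.39, 125.64], [0.06, 152.35], [-60.88, 240.88], [17.5, 164.5], [-176.32, 176.32]. Speed limits (degrees/s): [108.29, 108.29, 136.94, 180, 180, 180].

### API

Orientations are given as [roll, pitch, yaw] about the fixed x, y, z axes, in that order (R = Rz(yaw) Ry(pitch) Rx(roll)).
In Python, from bench import manip gives the robot as it stands. The module is installed in compiled form; this text tells all that it offers. Calls block until the motion is done:
- manip.move_to(position, orientation): joint-space move of the TCP to a pose.
- manip.move_linear(position, orientation=None, vel=0.15, max_force=None): straight line of the TCP; orientation=None keeps the orientation; vel is the mean speed in m/s. With max_force (N) it stops when the force on the tool has changed by that much, and returns True; else False.
- manip.move_joints(angles): joint-space move.
- manip.command_gripper(opening, effort=None): finger opening in m; effort is the grip in N (None keeps the last); returns when the fingers have stopped.
- manip.wait(seconds).
- manip.inverse_kinematics(position, orientation): joint angles nearest the present ones, or None.
- manip.capture(name): name is "side" or "top"; returns a dict with "color" (400x640x3 uint8, red, green, blue), "z_map" (400x640 float32, m along the optical axis (not along the pixel's ray), 0 where there is no reading), "vertical_fov" (degrees; the focal length in pixels is half the picture's height over the tangent of half this angle, whatever the lens; pixels are square), "cx", "cy" (the principal point, pixels), "position" and "rotation" of the camera in the world. Camera axes: x right, y down, z forward; pixel columns grow to the right and rows downward; lengths in m; the calibration is good to about 2 mm. A picture is of the moment at which its call begins.
A pose or a line that the arm cannot do raises manip.Unreachable and nothing moves.
- manip.job_done(): hands the job in, once; it reports no verdict.
Readings, each from a call of its own:
- manip.get_t(): time.
- manip.get_joints(): joint angles.
- manip.get_dq(): joint speeds.
- manip.get_joint_torque(): joint torques, N m.
- manip.get_ee_pos(): TCP position.
- manip.get_tcp_rot(): TCP orientation.
- manip.get_ft_force(): force on the tool from outside, world axes, zero at the start.
- manip.get_ft_torque(): the same for the moment, N m.
- manip.get_finger_gap(): finger opening in m.
Only numpy, scipy, OpenCV 4.12 (cv2) and the standard library are available. Lean on these libraries where they do the work, as an engineer would, in place of code of your own. Each camera call takes 0.05 s, during which the arm holds its last target.

## Working session

There is one attempt and no reset: what is moved stays moved. The work goes in short steps, each a Python script; the robot and the scene stay as the last script left them, time stands still between calls to the robot, and variables do not carry over. Pictures are saved under pics/ and viewed, and the job is handed in when it is done.

```bash
mkdir -p pics
cat > h.py <<'E'
from bench import manip
import numpy as np, cv2
def cap(n,f):
    c=manip.capture(n); np.savez('pics/'+f+'.npz',**c); cv2.imwrite('pics/'+f+'.png',c['color'][:,:,::-1]); return c
def pts(c):
    z=c['z_map'];h,w=z.shape;f=h/2/np.tan(np.radians(c['vertical_fov'])/2)
    u,v=np.meshgrid(np.arange(w),np.arange(h))
    P=np.stack([(u-c['cx'])/f*z,(v-c['cy'])/f*z,z],-1)
    return P@np.array(c['rotation']).T+np.array(c['position'])
E
python3 - <<'E'
from h import *
for n in('side','top'):
    c=cap(n,n+'0'); print(n,c['position'],c['rotation'],c['vertical_fov'],c['cx'],c['cy'],(c['z_map']>0).mean())
print(manip.get_t(),manip.get_tcp_rot(),manip.hold_point_z,manip.get_ft_force())
E
```

```text
side [0.4486095  1.35257234 1.04451246] [-126.16133968   -0.93772248 -176.53830925] 51.10779131128655 320.9065328110631 197.41849869485375 0.99582421875
top [0.43142199 0.05573457 1.53103851] [-1.75819876e+02 -5.14038968e-02 -9.08979697e+01] 50.26253729444386 316.1867648056173 197.95677274298623 0.99603515625
0.1 [-1.79943960e+02 -1.97867542e-03  1.58808797e+02] 0.0188 [ 0.65262294  0.58590598 -0.00225239]
```

View pics/side0.png

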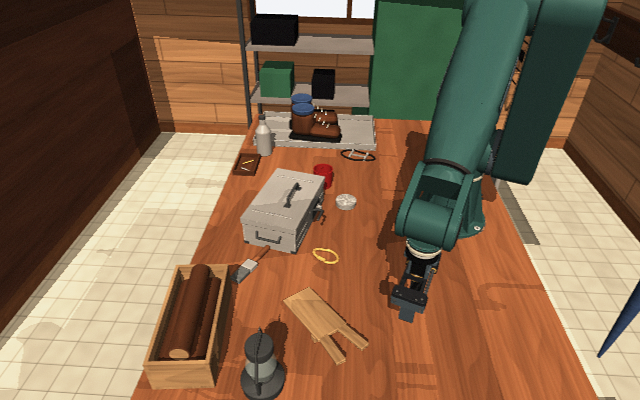

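View pics/top0.png

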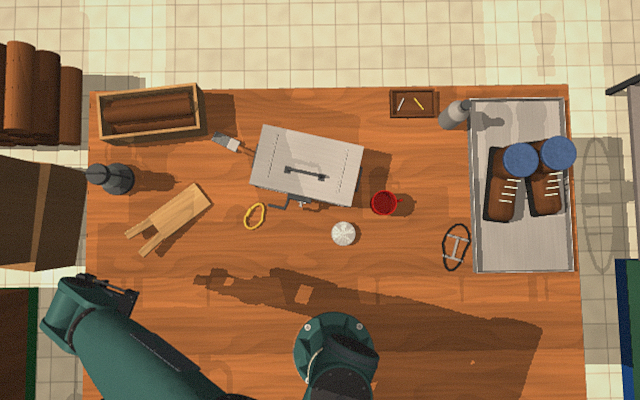

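The side view shows the chest near (285,210) px. The top view shows it at (305,165) px with its latch at about (300,203), mug at (384,202), tin at (343,233) and carabiner at (255,215). Next I'll measure the chest from the depth data.

```bash
cat > h.py <<'E'
from bench import manip
import numpy as np, cv2
from scipy.spatial.transform import Rotation as Ro
def cap(n,f):
    c=manip.capture(n); np.savez('pics/'+f+'.npz',**c); cv2.imwrite('pics/'+f+'.png',c['color'][:,:,::-1]); return c
def pts(c):
    z=c['z_map'];h,w=z.shape;f=h/2/np.tan(np.radians(float(c['vertical_fov']))/2)
    u,v=np.meshgrid(np.arange(w),np.arange(h))
    P=np.stack([(u-c['cx'])/f*z,(v-c['cy'])/f*z,z],-1)
    return P@Ro.from_euler('xyz',c['rotation'],degrees=True).as_matrix().T+np.array(c['position'])
E
python3 - <<'E'
from h import *
for n in('top','side'):
    c=np.load(f'pics/{n}0.npz');P=pts(c);col=c['color'].astype(int)
    print(n,'table z',np.median(P[300:310,200:300,2]) if n=='top' else np.median(P[240:260,350:380,2]))
    sat=col.max(2)-col.min(2)
    reg=(P[...,0]>.4)&(P[...,0]<1.0)&(P[...,1]>-.25)&(P[...,1]<.4)
    m=(reg&(abs(P[...,2]-.119)<.008)&(sat<40)).astype(np.uint8)
    m=cv2.morphologyEx(m,cv2.MORPH_OPEN,np.ones((5,5),np.uint8))
    cs=max(cv2.findContours(m,0,2)[0],key=cv2.contourArea)
    mm=np.zeros_like(m);cv2.drawContours(mm,[cs],-1,1,-1);k=(mm&m)>0
    X=P[k];print('lid pts',len(X),'z',np.median(X[:,2]))
    r=cv2.minAreaRect((X[:,:2]*1000).astype(np.float32));print(r)
    # handle
    hm=reg&(P[...,2]>.138)&(P[...,2]<.17);X=P[hm];print('handle',len(X),X.mean(0),np.percentile(X[:,2],[50,95]))
    if len(X)>5: print(cv2.minAreaRect((X[:,:2]*1000).astype(np.float32)))
    if n=='top':
        cv2.imwrite('pics/topz.png',cv2.resize(c['color'][110:260,180:420,::-1],None,fx=3.3,fy=3.3,interpolation=2))
    else: cv2.imwrite('pics/sidez.png',cv2.resize(c['color'][150:290,230:390,::-1],None,fx=4,fy=4,interpolation=2))
E
```

```text
top table z 0.000706412657121569
lid pts 2287 z 0.12085893619262023
((661.490966796875, 163.25779724121094), (191.63587951660156, 207.0668487548828), 71.58464050292969)
handle 104 [0.6185925  0.09111566 0.15609576] [0.15647089 0.16170145]
((618.9425048828125, 89.60980224609375), (110.85421752929688, 10.889580726623535), 76.47290802001953)
side table z -0.0006705572264616988
lid pts 2169 z 0.1188495245336707
((644.9277954101562, 124.10324096679688), (285.7201843261719, 221.3317108154297), 76.10257720947266)
handle 57 [0.61939064 0.10547439 0.15272608] [0.15391785 0.15817612]
((618.0097045898438, 97.63478088378906), (109.0861587524414, 9.226892471313477), 75.52156829833984)
```

View pics/topz.png

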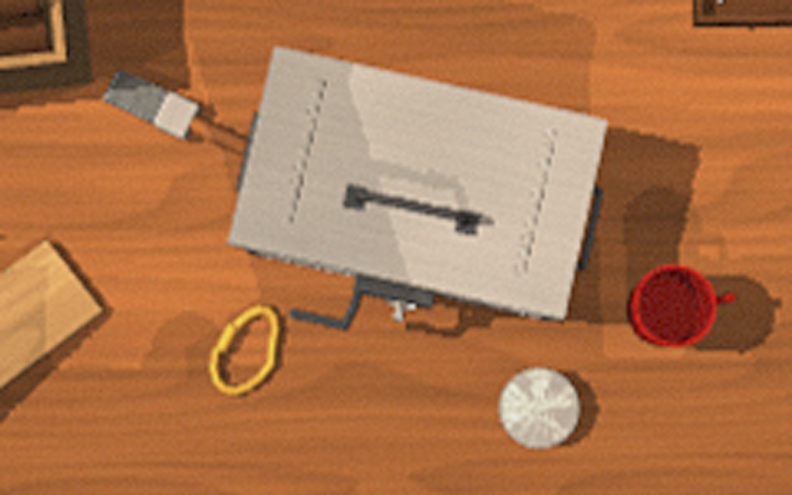

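View pics/sidez.png

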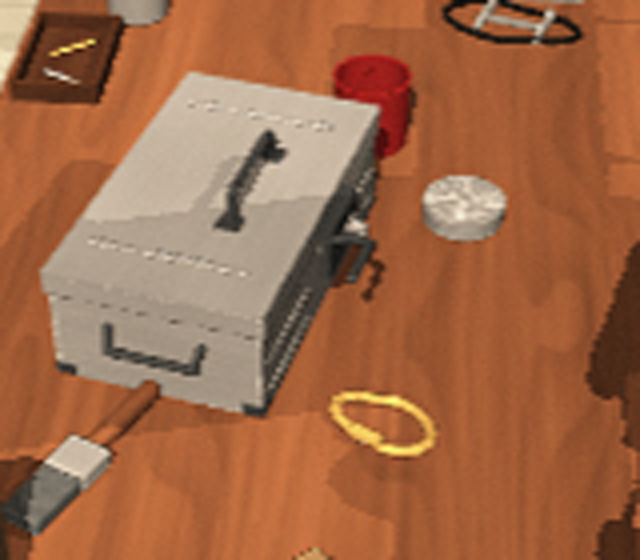

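The top zoom shows the lid corners at zoomed px (275,47), (607,122), (565,320) and (230,243). The lever bar runs (292,314)-(347,326), the thumb is at about (400,308), and the handle runs (350,195)-(480,222).

```bash
cat >> h.py <<'E'
def ray(c,uv,z):
    h=c['color'].shape[0];f=h/2/np.tan(np.radians(float(c['vertical_fov']))/2)
    uv=np.atleast_2d(uv).astype(float)
    d=np.c_[(uv[:,0]-c['cx'])/f,(uv[:,1]-c['cy'])/f,np.ones(len(uv))]@Ro.from_euler('xyz',c['rotation'],degrees=True).as_matrix().T
    p=np.array(c['position']);return p+d*((z-p[2])/d[:,2])[:,None]
E
python3 - <<'E'
from h import *
c=np.load('pics/top0.npz');col=c['color'].astype(int)
sat=col.max(2)-col.min(2)
m=((sat<45)&(col.min(2)>95)).astype(np.uint8);m[:100]=0;m[:,:200]=0;m[230:]=0;m[:,400:]=0
m=cv2.morphologyEx(m,cv2.MORPH_CLOSE,np.ones((9,9),np.uint8));m=cv2.morphologyEx(m,cv2.MORPH_OPEN,np.ones((21,21),np.uint8))
cs=max(cv2.findContours(m,0,1)[0],key=cv2.contourArea)[:,0]
q=ray(c,cs,.120)[:,:2]*1000
r=cv2.minAreaRect(q.astype(np.float32));print('lid',r)
man=np.array([(275,47),(607,122),(565,320),(230,243)])/3.3+[180,110]
W=ray(c,man,.120)*1000;print(W.round(1),W.mean(0).round(1),[np.linalg.norm(W[i]-W[i-1]).round(1) for i in range(4)])
for nm,p,z in[('lever ends',[(292,314),(347,326)],.116),('thumb',[(400,308)],.097),('plate',[(357,290),(433,300)],.11),('handle',[(350,195),(480,222)],.157)]:
    w=ray(c,np.array(p)/3.3+[180,110],z)*1000;print(nm,w.round(1),w.mean(0).round(1))
s=np.load('pics/side0.npz')
mS=np.array([(190,72),(380,108),(265,322),(42,272)])/4+[230,150]
W=ray(s,mS,.120)*1000;print('side',W.round(1),W.mean(0).round(1),[np.linalg.norm(W[i]-W[i-1]).round(1) for i in range(4)])
E
```

```text
lid ((640.8779296875, 86.94253540039062), (350.5994873046875, 217.55528259277344), 76.1752700805664)
[[ 785.6  226.6  120. ]
 [ 703.2 -109.7  120. ]
 [ 502.8  -62.7  120. ]
 [ 585.7  273.2  120. ]] [644.3  81.8 120. ] [np.float64(205.3), np.float64(346.2), np.float64(205.8), np.float64(346.0)]
lever ends [[513.3 211.7 116. ]
 [500.4 156.5 116. ]] [506.8 184.1 116. ]
thumb [[518.8 103.5  97. ]] [518.8 103.5  97. ]
plate [[537.  146.4 110. ]
 [525.6  69.6 110. ]] [531.3 108.  110. ]
handle [[627.3 149.3 157. ]
 [598.6  21.8 157. ]] [613.   85.5 157. ]
side [[ 701.1 -102.   120. ]
 [ 501.9  -51.2  120. ]
 [ 581.4  284.6  120. ]
 [ 782.5  233.7  120. ]] [641.7  91.3 120. ] [np.float64(345.3), np.float64(205.6), np.float64(345.1), np.float64(207.4)]
```

Run:
```python
from h import *
c=np.load('pics/top0.npz');a=cv2.resize(c['color'][185:225,255:335,::-1],None,fx=9,fy=9,interpolation=2)
s=np.load('pics/side0.npz');b=cv2.resize(s['color'][175:235,290:350,::-1],None,fx=9,fy=9,interpolation=2)
cv2.imwrite('pics/tz.png',a);cv2.imwrite('pics/sz.png',b)
# lid edges: per-row/col gradient line fits in top view
g=cv2.GaussianBlur(c['color'],(3,3),0).astype(float)[...,2]  # blue: grey lid vs orange wood
C=np.array([(275,47),(607,122),(565,320),(230,243)],float)
C=(C+.5)/3.3-.5+[180,110]
L=[]
for i in range(4):
    A,B=C[i],C[(i+1)%4];t=(B-A)/np.linalg.norm(B-A);n=np.array([t[1],-t[0]])  # outward
    Q=[]
    for k in np.linspace(.06,.94,50):
        o=np.arange(-5,5.01,.25);p=(A+k*(B-A))[None]+o[:,None]*n
        v=cv2.remap(g.astype(np.float32),p[:,0].astype(np.float32)[None],p[:,1].astype(np.float32)[None],1)[0]
        d=-np.gradient(v);j=d.argmax()
        if d[j]>2:Q.append(p[j])
    Q=np.array(Q,np.float32);vx,vy,x0,y0=cv2.fitLine(Q,cv2.DIST_HUBER,0,.01,.01).ravel();L.append(np.cross([x0,y0,1],[x0+vx,y0+vy,1]))
    print(i,len(Q))
K=[]
for i in range(4):
    q=np.cross(L[i-1],L[i]);K.append(q[:2]/q[2])
W=ray(c,K,.12)*1000;print(np.round(K,1),W.round(1),W.mean(0),[np.linalg.norm(W[i]-W[i-1]).round(1) for i in range(4)])
print(np.degrees(np.arctan2(-(W[3]-W[2])[0],(W[3]-W[2])[1])),np.degrees(np.arctan2(-(W[0]-W[1])[0],(W[0]-W[1])[1])))
print([manip.get_ft_force().round(2) for _ in range(2)])
```

```text
0 50
1 50
2 50
3 50
[[262.5 123.3]
 [363.9 145.6]
 [350.4 206.7]
 [248.  184.1]] [[ 789.1  229.4  120. ]
 [ 707.7 -109.6  120. ]
 [ 503.8  -60.   120. ]
 [ 584.2  278.9  120. ]] [646.1801974   84.68297628 120.        ] [np.float64(210.8), np.float64(348.6), np.float64(209.9), np.float64(348.4)]
-13.342295073553796 -13.491831544008068
[array([ 0.65,  0.59, -0.  ]), array([ 0.65,  0.59, -0.  ])]
```

View pics/tz.png

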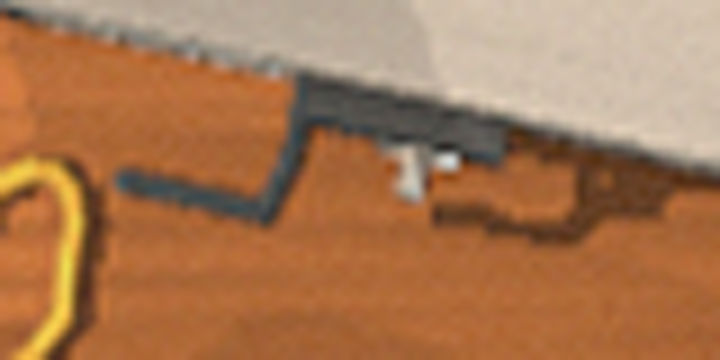

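View pics/sz.png

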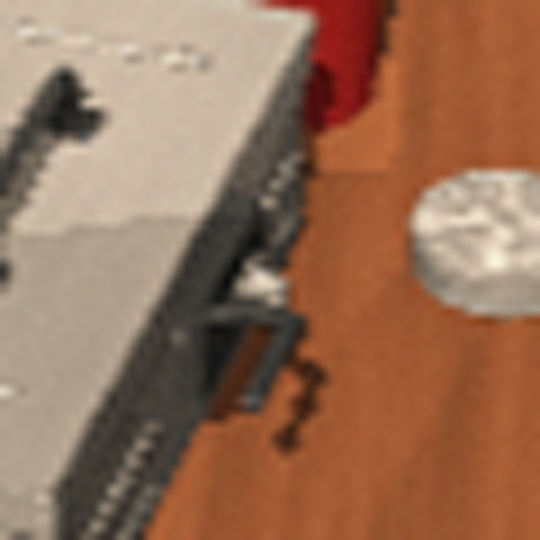

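The zoom shows the thumb root at (405,155) and tip at (410,198), the plate's outer right corner at (503,160), and the lever bar running (120,182)-(268,210). I'll convert these to chest coordinates.

```bash
cat >> h.py <<'E'
O=np.array([.6455,.0855,0]);PSI=-13.4
RC=Ro.from_euler('z',PSI,degrees=True).as_matrix()
def w(l): return O+RC@(np.array(l,float)/1000)      # chest mm -> world m
def loc(p): return (RC.T@(np.array(p)-O))*1000
def ori(yaw,tilt=0):  # yaw rel. chest of tool x; tilt about chest y
    R=RC@Ro.from_euler('y',tilt,degrees=True).as_matrix()@Ro.from_euler('z',yaw,degrees=True).as_matrix()@Ro.from_euler('x',180,degrees=True).as_matrix()
    return Ro.from_matrix(R).as_euler('xyz',degrees=True)
E
python3 - <<'E'
from h import *
c=np.load('pics/top0.npz')
for n,p,z in[('thumb tip',(410,198),.095),('thumb root',(405,155),.095),('plate corner',(503,160),.1),('bar end',(120,182),.118),('bar corner',(268,210),.118)]:
    q=(np.array(p)+.5)/9-.5+[255,185];print(n,loc(ray(c,q,z)[0]).round(1))
for nm,l,o in[('tab',(-145,-45,83),(0,180)),('bar',(-158,70,97),(90,-90)),('handle',(-33,-20,138),(90,-90))]:
    for y in o: print(nm,y,manip.inverse_kinematics(w(l),ori(y)))
for th in(0,30,50,65):
    t=np.radians(th);x=101.5-134.5*np.cos(t)+55*np.sin(t);z=97+134.5*np.sin(t)+55*np.cos(t)
    for y in(90,-90):
        for ti in (0,.6*th): print(th,y,ti,np.round(manip.inverse_kinematics(w((x,-20,z)),ori(y,ti)) if manip.inverse_kinematics(w((x,-20,z)),ori(y,ti)) is not None else 0))
E
```

```text
thumb tip [-138.7  -10.5   95. ]
thumb root [-123.4   -5.1   95. ]
plate corner [-117.6  -41.5  100. ]
bar end [-157.1   94.1  118. ]
bar corner [-155.4   38.6  118. ]
tab 0 [ 5.99734214e+00  1.60078949e+01  1.25059312e+02 -2.54444375e-14
  3.89327932e+01  1.09397342e+02]
tab 180 [  5.99734214  16.00789493 125.05931189   0.          38.93279318
 -70.60265786]
bar 90 [ 18.06480082  17.84863027 120.1729539    0.          41.97841583
  31.46480082]
bar -90 [ 1.80648008e+01  1.78486303e+01  1.20172954e+02 -2.54444375e-14
  4.19784158e+01 -1.48535199e+02]
handle 90 [  4.72461008  19.77732318 111.518859     0.          48.70381782
  18.12461008]
handle -90 [ 4.72461008e+00  1.97773232e+01  1.11518859e+02 -2.54444375e-14
  4.87038178e+01 -1.61875390e+02]
0 90 0 [  5.  19. 111.   0.  50.  18.]
0 90 0.0 [  5.  19. 111.   0.  50.  18.]
0 -90 0 [   5.   19.  111.   -0.   50. -162.]
0 -90 0.0 [   5.   19.  111.   -0.   50. -162.]
30 90 0 [  3.  18. 105.   0.  57.  17.]
30 90 18.0 [ 2. 26. 95.  5. 76. 13.]
30 -90 0 [   3.   18.  105.   -0.   57. -163.]
30 -90 18.0 [   2.   26.   95.    5.   76. -167.]
50 90 0 [ 2. 20. 99.  0. 61. 16.]
50 90 30.0 [-0. 34. 83.  7. 93. 12.]
50 -90 0 [   2.   20.   99.   -0.   61. -164.]
50 -90 30.0 [  -0.   34.   83.    7.   93. -168.]
65 90 0 [ 2. 23. 94.  0. 63. 15.]
65 90 39.0 [ -1.  41.  73.   8. 104.  12.]
65 -90 0 [   2.   23.   94.   -0.   63. -165.]
65 -90 39.0 [  -1.   41.   73.    8.  104. -168.]
```

Run:
```python
from h import *
manip.command_gripper(0.0,20)
o=ori(180)
manip.move_to(w((-155,-40,150)),o)
print(manip.get_t(),manip.get_finger_gap())
manip.move_linear(w((-155,-40,79)),o,vel=.1)
print('down',manip.get_t(),loc(manip.get_ee_pos()),manip.get_ft_force().round(2))
r=manip.move_linear(w((-122,-40,79)),o,vel=.012,max_force=2.5)
print('probe',r,manip.get_t(),loc(manip.get_ee_pos()).round(2),manip.get_ft_force().round(2))
p=loc(manip.get_ee_pos());manip.move_linear(w((p[0]-4,-40,79)),o,vel=.03)
print('back',loc(manip.get_ee_pos()).round(2),manip.get_ft_force().round(2))
cap('top','top1');cap('side','side1')
```

```text
3.6833 0.0006714123605992365
down 4.5417 [-154.65191691  -39.83675985   79.40991776] [0.14 0.21 0.44]
probe True 6.025 [-138.61  -40.13   78.69] [ 0.01 -0.09 -0.64]
back [-142.85  -40.02   78.98] [ 0.4  -0.05  0.31]
```

Run:
```python
from h import *
c=np.load('pics/top1.npz');a=cv2.resize(c['color'][170:240,240:360,::-1],None,fx=6,fy=6,interpolation=2)
cv2.imwrite('pics/tz1.png',a)
o=ori(180);p=loc(manip.get_ee_pos());f0=manip.get_ft_force()
# to contact and along, in short guarded legs
log=[];r=manip.move_linear(w((p[0],-14+26,79)),o,vel=.008,max_force=2.5)
print('contact',r,manip.get_t(),loc(manip.get_ee_pos()).round(2),(manip.get_ft_force()-f0).round(2))
```

```text
contact True 8.3583 [-143.2   -32.69   78.62] [-1.79 -0.7  -0.31]
```

View pics/tz1.png

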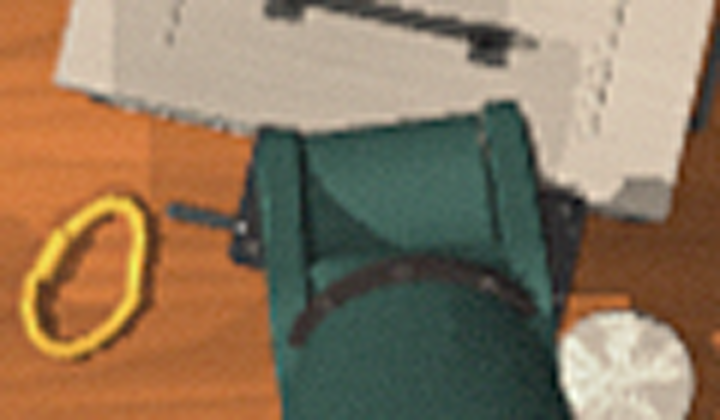

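Run:
```python
from h import *
o=ori(180)
def F(n=10):
    a=[]
    for _ in range(n): manip.wait(.02);a.append(RC.T@manip.get_ft_force())
    a=np.array(a);return a.mean(0).round(2),a.std(0).round(2)
print(F(),loc(manip.get_ee_pos()).round(2))
x=-142.8
for y in(-40,-32,-30,-28,-26,-24,-22):
    r=manip.move_linear(w((x,y,79)),o,vel=.01 if y>-40 else .03,max_force=5)
    print(y,r,loc(manip.get_ee_pos()).round(2),F(5),manip.get_t())
    if r:break
```

```text
(array([-0.05, -0.11, -0.01]), array([0.46, 0.47, 0.65])) [-143.52  -32.92   78.4 ]
-40 False [-142.75  -40.24   79.04] (array([ 0.23, -0.12, -0.04]), array([0.49, 0.39, 0.5 ])) 8.9917
-32 False [-142.91  -31.98   78.96] (array([-1.99,  0.78,  0.07]), array([0.34, 0.47, 0.55])) 10.025
-30 False [-142.9   -29.99   78.96] (array([-1.79,  0.58, -0.39]), array([0.39, 0.9 , 0.54])) 10.4583
-28 False [-142.87  -27.92   78.98] (array([-2.1 ,  0.57, -0.06]), array([0.59, 0.56, 0.19])) 10.8917
-26 False [-142.87  -25.98   78.97] (array([-2.52, -0.82,  0.1 ]), array([0.36, 0.24, 0.42])) 11.325
-24 False [-142.85  -23.98   78.96] (array([-2.3 , -1.47,  0.11]), array([0.84, 0.37, 0.44])) 11.7583
-22 False [-142.84  -21.91   78.99] (array([-3.09, -0.99, -0.77]), array([0.27, 0.36, 0.45])) 12.1917
```

Run:
```python
from h import *
o=ori(180)
def F(n=10):
    a=[]
    for _ in range(n): manip.wait(.02);a.append(RC.T@manip.get_ft_force())
    a=np.array(a);return a.mean(0).round(2)
for x in(-144,-145.5,-147):
    manip.move_linear(w((x,-22,79)),o,vel=.02); print(x,loc(manip.get_ee_pos()).round(2),F(5))
    if F(5)[0]>-.6:break
for y in(-20,-18,-16,-14):
    r=manip.move_linear(w((x,y,79)),o,vel=.01,max_force=6)
    f=F(5);print(y,r,loc(manip.get_ee_pos()).round(2),f,manip.get_t())
    if r or f[1]<-2.3:break
```

```text
-144 [-143.55  -21.85   79.23] [ 0.72 -1.17 -0.34]
-20 False [-144.02  -19.93   78.99] [ 0.99 -1.23  0.28] 13.0417
-18 False [-144.06  -17.95   78.97] [ 0.58 -1.31  0.47] 13.475
-16 False [-144.02  -15.94   79.  ] [ 0.72 -1.34  0.58] 13.9083
-14 False [-144.02  -13.95   78.98] [ 0.82 -1.44  0.09] 14.3417
```

Run:
```python
from h import *
s=cap('side','side2');cv2.imwrite('pics/sz2.png',cv2.resize(s['color'][165:245,280:360,::-1],None,fx=7,fy=7,interpolation=2))
s=cap('top','top2');cv2.imwrite('pics/tz2.png',cv2.resize(s['color'][170:240,240:360,::-1],None,fx=6,fy=6,interpolation=2))
```

```text
(no output)
```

View pics/sz2.png

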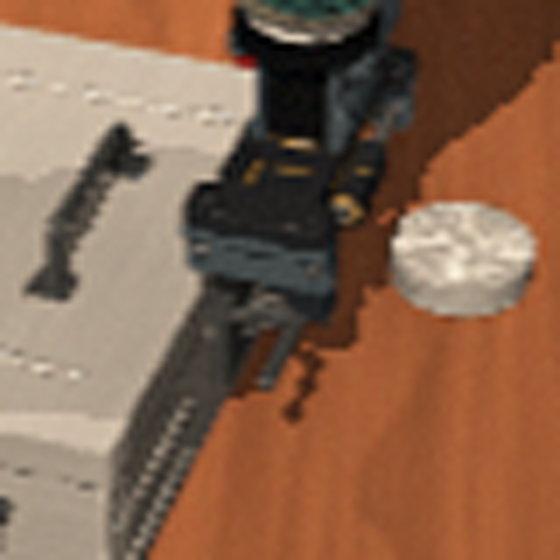

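View pics/tz2.png

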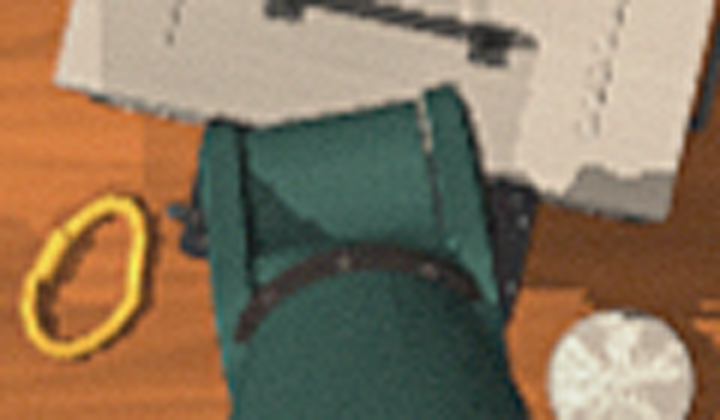

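Run:
```python
from h import *
o=ori(180)
def F(n=10):
    a=[]
    for _ in range(n): manip.wait(.02);a.append(RC.T@manip.get_ft_force())
    a=np.array(a);return a.mean(0).round(2)
for y in(-12,-10,-8,-6,-4,-2,0,2,4,6):
    r=manip.move_linear(w((-144,y,79)),o,vel=.01,max_force=4.5)
    f=F(4);print(y,r,loc(manip.get_ee_pos()).round(2),f,manip.get_t())
    if r or f[1]<-5:break
```

```text
-12 False [-144.    -11.94   79.01] [ 0.64 -1.71  0.02] 14.8583
-10 True [-144.06  -10.9    78.86] [ 1.35 -4.19  3.03] 15.1583
```

Run:
```python
from h import *
o=ori(180)
def F(n=10):
    a=[]
    for _ in range(n): manip.wait(.02);a.append(RC.T@manip.get_ft_force())
    a=np.array(a);return a.mean(0).round(2)
print(F(8),loc(manip.get_ee_pos()).round(2))
for y in(-10.5,-10,-9.5,-9):
    r=manip.move_linear(w((-144,y,79)),o,vel=.006,max_force=4)
    f=F(4);print(y,r,loc(manip.get_ee_pos()).round(2),f,manip.get_t())
    if r or f[1]<-6.5:break
```

```text
[ 1.53 -3.66  2.82] [-144.14  -10.92   78.81]
-10.5 True [-144.16  -10.97   78.78] [ 1.3  -3.76  2.47] 15.5667
```

Run:
```python
from h import *
o=ori(180)
manip.move_linear(w((-146,-20,79)),o,vel=.06)
manip.move_linear(w((-170,-25,165)),o,vel=.2)
j=np.array(manip.get_joints());j[0]+=28;j[5]=38;manip.move_joints(j)
print(manip.get_t())
s=cap('side','side3');cv2.imwrite('pics/sz3.png',cv2.resize(s['color'][165:245,280:360,::-1],None,fx=7,fy=7,interpolation=2))
s=cap('top','top3');cv2.imwrite('pics/tz3.png',cv2.resize(s['color'][185:225,255:335,::-1],None,fx=9,fy=9,interpolation=2))
```

```text
18.0833
```

View pics/tz3.png

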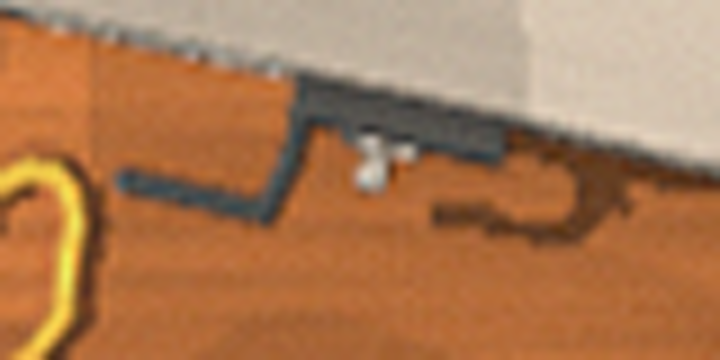

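View pics/sz3.png

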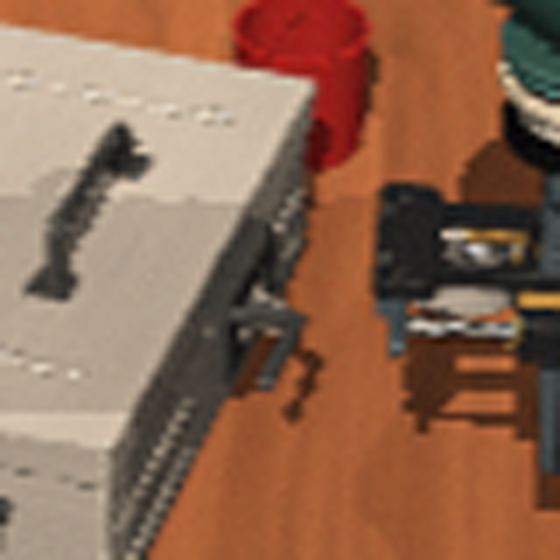

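The thumb has moved from zoom px 408 to 373, about 13 mm to the left. The force then rose sharply at the end of travel, so the tab is at its stop. Next is the lever.

Run:
```python
from h import *
o=ori(90)
def F(n=4):
    a=[]
    for _ in range(n): manip.wait(.02);a.append(RC.T@manip.get_ft_force())
    return np.array(a).mean(0).round(2)
manip.command_gripper(.045,6)
manip.move_to(w((-158,72,170)),o)
r=manip.move_linear(w((-158,72,98)),o,vel=.1,max_force=6)
print(r,manip.get_t(),loc(manip.get_ee_pos()).round(1),F())
manip.command_gripper(.0,6)
print('gap',manip.get_finger_gap(),F(8),manip.get_t())
cap('side','side4')
```

```text
False 20.625 [-157.7   72.3   98.4] [-0.2   0.29  0.43]
gap 0.010007127137111336 [ 3.96 -1.46 -0.28] 21.4583
```

```bash
cat > arc.py <<'E'
from h import *
def F(n=3):
    a=[]
    for _ in range(n): manip.wait(.02);a.append(RC.T@manip.get_ft_force())
    return np.array(a).mean(0).round(2)
E
python3 - <<'E'
from arc import *
o=ori(90)
for dx in(1,2):
    manip.move_linear(w((-158+dx,72,98)),o,vel=.02);f=F(5);print(dx,f)
    if f[0]<1.5:break
bx=-158+dx; px,pz=bx+50,113.
def bar(d): t=np.radians(d);return px-50*np.cos(t)+4*np.sin(t),pz+50*np.sin(t)+4*np.cos(t)-19
for d in(3,6,9,12,16,20):
    x,z=bar(d);r=manip.move_linear(w((x,72,z)),o,vel=.02,max_force=7)
    print(d,r,loc(manip.get_ee_pos()).round(1),F(),manip.get_finger_gap().__round__(4),round(manip.get_t(),2))
    if r:break
print(dx)
E
```

```text
1 [-4.15  2.26  2.66]
3 False [-157.2   72.1  100.6] [-5.15  4.04  1.28] 0.0097 22.18
6 False [-156.8   72.1  103.1] [-5.31  4.02  1.96] 0.0099 22.51
9 False [-156.3   72.1  105.7] [-6.04  4.11  1.68] 0.0098 22.84
12 False [-155.7   72.1  108.2] [-6.07  3.8   2.83] 0.0098 23.18
16 False [-154.7   72.1  111.5] [-7.75  4.39  3.3 ] 0.0095 23.55
20 False [-153.5   72.1  114.8] [-9.01  5.59  4.49] 0.0097 23.93
1
```

Run:
```python
from arc import *
o=ori(90)
px,pz=-107.,113.
t=np.radians(20);x=px-50*np.cos(t)+4*np.sin(t);z=pz+50*np.sin(t)+4*np.cos(t)-19
for dx in(-.6,-1.2):
    manip.move_linear(w((x+dx,72,z)),o,vel=.02);print(dx,F(5))
s=cap('side','side5');cv2.imwrite('pics/sz5.png',cv2.resize(s['color'][145:245,270:370,::-1],None,fx=6,fy=6,interpolation=2))
```

```text
-0.6 [-5.54  3.84  2.39]
-1.2 [-2.44  2.41  0.03]
```

View pics/sz5.png

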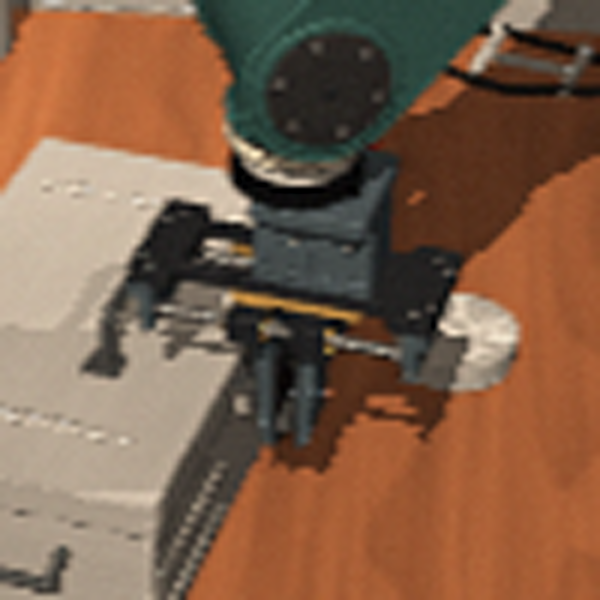

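Run:
```python
from arc import *
o=ori(90)
px,pz=-108.2,113.
off=0
for d in(26,32,38,44,50,56,62,67,71):
    t=np.radians(d+4.57);r0=50.16+off;u=np.array([-np.cos(t),np.sin(t)])
    x,z=px+r0*u[0],pz+r0*u[1]-19
    r=manip.move_linear(w((x,72,z)),o,vel=.025,max_force=10);f=F(2);fr=f[[0,2]]@u
    off+=np.clip(.2*fr,-1,1)
    print(d,r,loc(manip.get_ee_pos()).round(1),f,round(fr,1),round(off,2),round(manip.get_finger_gap(),4),round(manip.get_t(),2))
    if r:break
s=cap('side','side6');cv2.imwrite('pics/sz6.png',cv2.resize(s['color'][145:245,270:370,::-1],None,fx=6,fy=6,interpolation=2))
```

```text
26 False [-151.6   72.1  119.7] [-4.85  3.16  3.54] 6.0 1.0 0.0095 25.03
32 False [-149.1   72.   124.7] [-1.01  1.15  1.28] 1.6 1.31 0.0099 25.43
38 False [-146.    72.1  129. ] [-2.79  2.02  3.82] 4.6 2.24 0.0097 25.83
44 False [-142.6   72.   133.4] [-0.41  1.15  1.19] 1.2 2.48 0.01 26.23
50 False [-138.7   72.1  137.1] [-3.54  1.82  5.41] 6.5 3.48 0.0097 26.63
56 False [-134.4   72.   140.8] [-1.    1.26  3.35] 3.4 4.16 0.01 27.04
62 False [-129.6   72.1  143.9] [-1.05  0.51  3.95] 4.0 4.97 0.0098 27.45
67 False [-125.4   72.   146.3] [-0.17  0.07  1.98] 1.9 5.35 0.0097 27.82
71 False [-121.8   72.   147.8] [-0.88 -0.7   1.95] 2.1 5.77 0.0099 28.17
```

View pics/sz6.png

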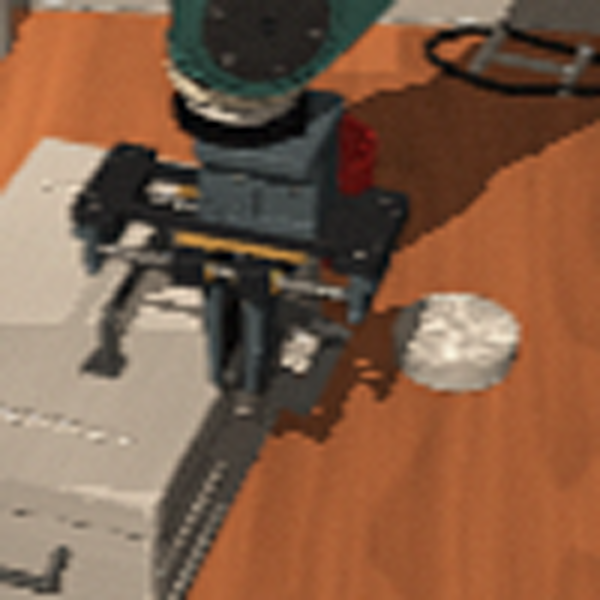

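Run:
```python
from arc import *
o=ori(90)
manip.command_gripper(.05,6)
p=loc(manip.get_ee_pos());print(p,F())
manip.move_linear(w((p[0],72,215)),o,vel=.15)
j=np.array(manip.get_joints());j[0]+=22;manip.move_joints(j)
print(manip.get_t())
s=cap('side','side7');cv2.imwrite('pics/sz7.png',cv2.resize(s['color'][145:245,270:370,::-1],None,fx=6,fy=6,interpolation=2))
s=cap('top','top7');cv2.imwrite('pics/tz7.png',cv2.resize(s['color'][165:225,235:335,::-1],None,fx=8,fy=8,interpolation=2))
P=pts(s);reg=(P[...,2]>.135)&(P[...,0]>.45)&(P[...,0]<.6)&(P[...,1]>.12)&(P[...,1]<.25)
X=P[reg];print(len(X),loc(X.mean(0)) if len(X) else 0)
```

```text
[-122.04106005   71.98154484  147.75280188] [-0.44  0.23  0.05]
30.5083
68 [-119.08160919   58.68443336  162.30744076]
```

View pics/sz7.png

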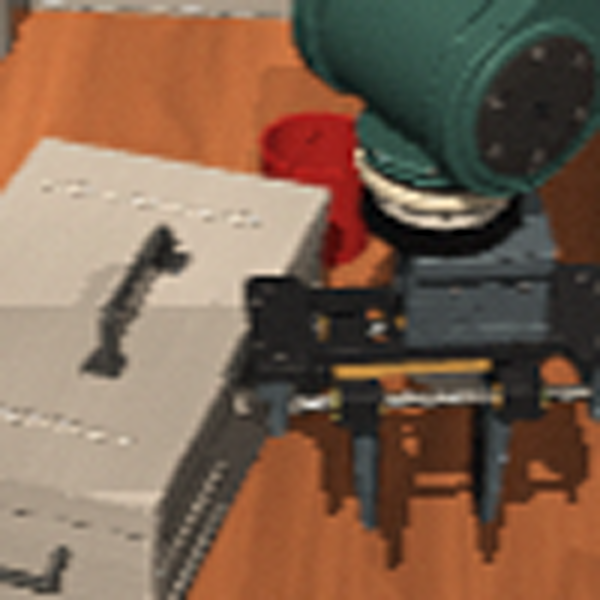

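View pics/tz7.png

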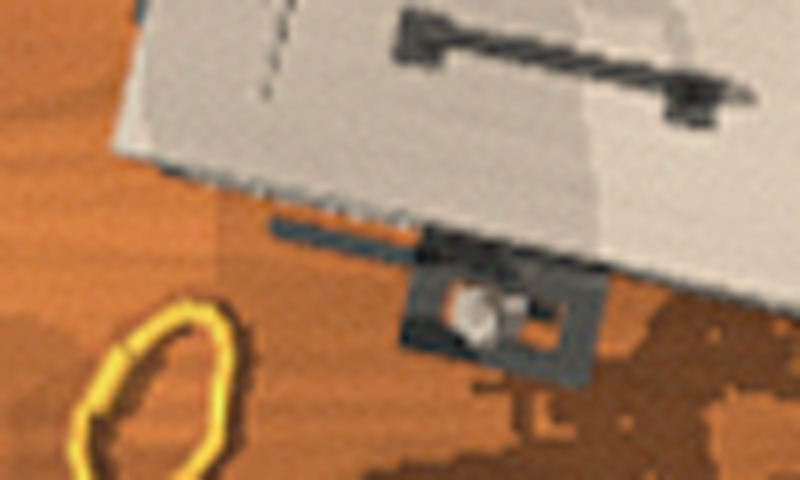

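The top view shows the bar nearly upright at zoom px (275-410, 228-252), the plate swung out, and the lid still down. Depth puts the bar at z = 162 mm, so the latch is at about 73°. Next is the lid handle.

Run:
```python
from arc import *
s=np.load('pics/top7.npz')
q=(np.array([(418,38),(700,92)])+.5)/8-.5+[235,165];H=ray(s,q,.152);print('handle ends',[loc(h).round(1) for h in H])
hx=-33.
def T(th):
    t=np.radians(th);a=.75*th;ar=np.radians(a)
    return w((hx+134.5-134.5*np.cos(t)+55*np.sin(t)-19*np.sin(ar),-18,97+134.5*np.sin(t)+55*np.cos(t)-19*np.cos(ar))),ori(90,a)
for th in(0,30,66): print(np.round(manip.inverse_kinematics(*T(th)),0))
o=ori(90)
manip.command_gripper(.05,30)
manip.move_to(w((hx,-18,215)),o)
r=manip.move_linear(w((hx,-18,134)),o,vel=.12,max_force=6)
print(r,loc(manip.get_ee_pos()).round(1),F(),manip.get_t())
if not r:
    manip.command_gripper(0,30);print(manip.get_finger_gap(),F(5),manip.get_t())
```

```text
handle ends [array([-32. ,  55.8, 152. ]), array([-28.8, -61.2, 152. ])]
[  5.  20. 112.   0.  48.  18.]
[ 2. 28. 94.  6. 79. 13.]
[ -1.  46.  70.  10. 113.  12.]
False [-32.6 -17.7 134.6] [ 0.3  -0.01 -0.05] 33.0
0.009106133558524937 [ 22.17  -1.86 -14.41] 33.7917
```

Run:
```python
from arc import *
o=ori(90)
x=-33.
for i in range(5):
    f=F(4);print(x,f)
    if abs(f[0])<3:break
    x+=np.clip(f[0]/8,-1.2,1.2) if i==0 else np.clip(f[0]/10,-1.2,1.2)
    manip.move_linear(w((x,-18,134)),o,vel=.02)
print(loc(manip.get_ee_pos()),manip.get_finger_gap(),manip.get_t())
```

```text
-33.0 [ 22.13  -1.55 -14.29]
-31.8 [13.45 -0.72 -7.71]
-30.6 [ 5.71 -0.6  -0.6 ]
-30.029 [ 1.64 -0.34  5.58]
[-29.84951473 -17.9437428  134.29808915] 0.008791659206055272 34.8083
```

```bash
cat > lid.py <<'E'
from arc import *
hx=-30.;R0=np.hypot(134.5,55);A0=np.degrees(np.arctan2(55,134.5))
def T(th,off):
    t=np.radians(th+A0);ar=np.radians(.75*th);u=np.array([-np.cos(t),np.sin(t)])
    b=np.array([hx+134.5,97.3])+(R0+off)*u
    return w((b[0]-19*np.sin(ar),-18,b[1]-19*np.cos(ar))),ori(90,.75*th),u
def go(ths,off=0,vel=.04,mf=25):
    for th in ths:
        p,o,u=T(th,off);r=manip.move_linear(p,o,vel=vel,max_force=mf);f=F(2);fr=f[[0,2]]@u
        off+=float(np.clip(.06*fr,-.8,.8))
        print(th,r,loc(manip.get_ee_pos()).round(1),f,'fr',round(fr,1),'off',round(off,2),round(manip.get_finger_gap(),4),round(manip.get_t(),2))
        if r:break
    return off
E
python3 - <<'E'
from lid import *
print(go((2,4,6,9,12)))
s=cap('side','side8');cv2.imwrite('pics/sz8.png',cv2.resize(s['color'][125:265,230:370,::-1],None,fx=4.2,fy=4.2,interpolation=2))
E
```

```text
2 False [-29.  -18.  137.4] [ 0.73  1.93 -2.41] fr -1.7 off -0.1 0.0093 35.1
4 False [-27.3 -18.  142.1] [-2.85  2.73 -3.25] fr 1.1 off -0.03 0.0087 35.41
6 False [-25.4 -18.  146.9] [-2.96  2.55 -1.92] fr 1.7 off 0.07 0.0092 35.72
9 False [-22.3 -18.  153.8] [-3.48  2.33 -1.39] fr 2.3 off 0.21 0.0091 36.08
12 False [-18.8 -18.  160.5] [-3.72  2.56 -1.31] fr 2.3 off 0.35 0.0095 36.45
0.34536073468701145
```

View pics/sz8.png

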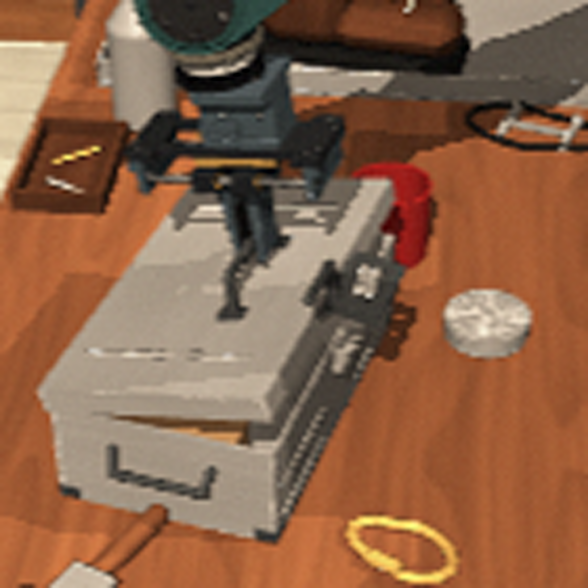

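The lid is rising: its left edge shows a gap at about (200,430) px. I'll continue the arc.

Run:
```python
from lid import *
print(go((17,22,27,32,37,42,47,52,57,61,65,68),.35,vel=.06))
s=cap('side','side9');cv2.imwrite('pics/sz9.png',cv2.resize(s['color'][85:265,200:380,::-1],None,fx=3.3,fy=3.3,interpolation=2))
```

```text
17 False [-12.4 -18.1 171.1] [-4.35  1.58  1.38] fr 4.2 off 0.6 0.0092 36.88
22 False [ -5.1 -18.1 181. ] [-2.12 -0.17 -0.16] fr 1.4 off 0.69 0.0088 37.27
27 False [  2.9 -18.1 190.1] [-0.35  0.26 -2.05] fr -1.3 off 0.61 0.0088 37.65
32 False [ 11.6 -18.2 198.4] [-1.98 -0.59 -0.81] fr 0.5 off 0.64 0.0094 38.03
37 False [ 21.1 -18.2 206. ] [-3.68 -1.62  0.53] fr 2.3 off 0.78 0.009 38.42
42 False [ 31.3 -18.2 212.8] [-3.82 -2.33  0.39] fr 2.0 off 0.9 0.0094 38.8
47 False [ 42.  -18.2 218.6] [-3.32 -2.97  0.74] fr 1.9 off 1.01 0.0095 39.18
52 False [ 53.1 -18.3 223.4] [-3.06 -4.07 -0.01] fr 0.8 off 1.06 0.0096 39.57
57 False [ 64.6 -18.3 227.2] [-2.   -4.03  0.75] fr 1.1 off 1.13 0.0093 39.95
61 False [ 74.  -18.3 229.5] [-2.45 -5.13  0.95] fr 1.2 off 1.2 0.0091 40.29
65 False [ 83.5 -18.3 231.2] [-1.87 -5.89  1.62] fr 1.7 off 1.3 0.009 40.63
68 False [ 90.6 -18.3 232. ] [-2.8  -5.66  0.47] fr 0.5 off 1.33 0.0093 40.93
1.3323231230944208
```

View pics/sz9.png

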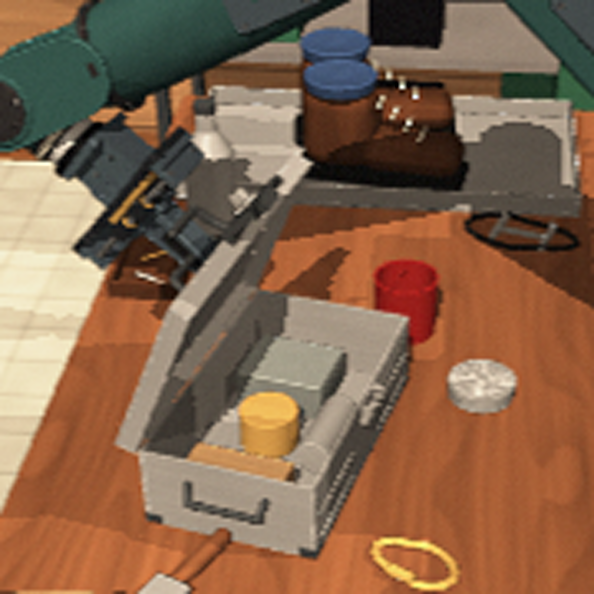

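Run:
```python
from lid import *
manip.command_gripper(.024,10);print(manip.get_finger_gap(),F(5))
p=loc(manip.get_ee_pos());a=np.radians(51);d=np.array([np.sin(a),0,np.cos(a)])
r=manip.move_linear(w(p+d*45),ori(90,51),vel=.06,max_force=12);print(r,F(),manip.get_t())
if not r:
    manip.move_linear(w(p+d*100+[0,0,30]),ori(90,51),vel=.15)
print(manip.get_t(),F(5),loc(manip.get_ee_pos()))
s=cap('side','side10');cv2.imwrite('pics/sz10.png',cv2.resize(s['color'][60:265,180:400,::-1],None,fx=3,fy=2.9,interpolation=2))
s=cap('top','top10');cv2.imwrite('pics/top10b.png',s['color'][:,:,::-1])
```

```text
0.02401147956621649 [-0.1   0.39 -0.31]
False [-0.34 -0.74 -0.01] 42.4583
43.125 [-0.23  0.1   0.03] [167.44773504 -17.87740116 323.60930424]
```

View pics/sz10.png

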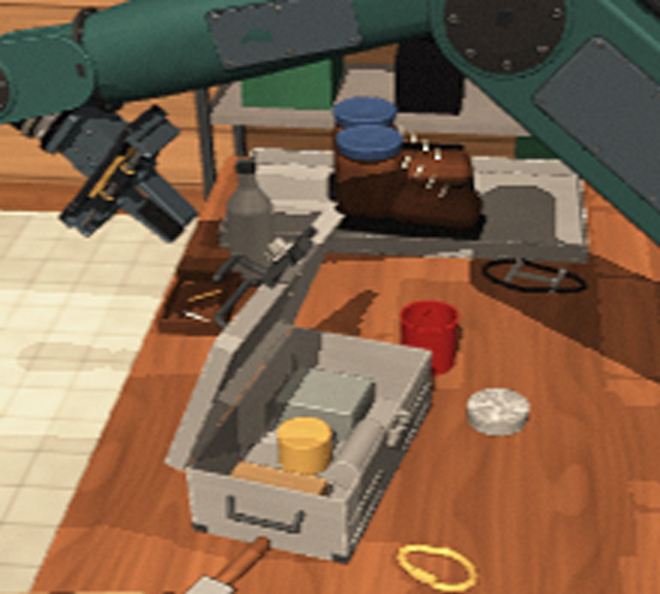

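View pics/top10b.png

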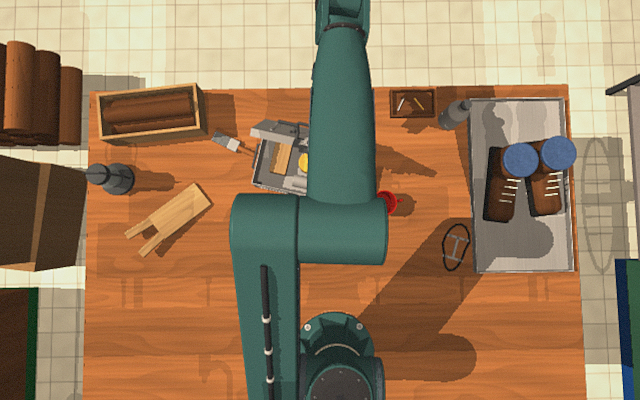

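The lid stands open by itself at roughly 65-68° (side view, lid edge from (180,465) to (335,215) px). The gripper is clear at (150,190) px and the bystanders are in place. Handing in.

Run:
```python
from arc import *
print(F(4),manip.get_t());manip.job_done()
```

```text
[ 0.3   0.24 -0.33] 43.375
the job is handed in; nothing more can be done
```

The chest is open, the lid stands by itself, and I handed the job in at 43.4 s of the 67 s allowed. No verdict was reported.

- **Tab:** I pushed it left by about 13 mm as measured in the image, or about 15 mm by finger travel. It stopped against a firm end, with guarded pushes of roughly 6–8 N, estimated from the stop thresholds. The first side-force contact on the way was rubbing on the slide plate, so I backed off about 1 mm and went on. Force readings while pushing were ambiguous, so I checked with a picture before lifting the lever.
- **Lever:** I lifted it to about 73° by its measured bar position (z = 162 mm), with the lid still down in the picture. During the lift the bar showed radial forces up to about 10 N because my pivot estimate was slightly off. I corrected for this as it went.
- **Lid:** I raised it by the handle to a commanded 68° and let go. After I backed away, the last side picture showed it standing open.
- **Last checks:** Wrist force was near zero with the gripper clear. The bystanders looked unmoved by eye in the last pictures, but the arm hid the wax tin, the carabiner and part of the mug in the top view, so I checked those from the side view only. I did not measure how far any bystander had moved, or the final lid angle from the image.

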